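# Lock the box in the swing clamp

## Task

The plated box already lies in the nest of the small square clamping fixture, the one whose lever ends in a black ball (not the long toggle clamp with the red handle nearer the robot). With the outside of the closed fingers push the clamp strap round until it lies across the box against its stop, and only then push the raised cam lever down until it is fully home, so that the strap's foot presses on the box. Nothing is to be grasped or lifted: the box stays seated in its nest, the drill jig, the pliers and the oil bottle stay where they are, and the hand ends clear of everything.

Things in the scene. Friction and masses are not known exactly. Their poses are not given: they have to be found in the camera images.
- clamp_base: fixed clamping fixture: aluminium plate 180 x 180 x 12 mm with an upright post (26 mm thick) and, to its +y side, a nest of 12 mm high fences holding the box. Origin on the post's axis at bench level; plate spans x -90..90, y -45..135 mm; z up. Nest centre at (0, 85 mm). A stop pin by the post at (17, 28 mm), 96 mm high, lies beyond the strap's final position.
- post_axis (a point): point on the post's axis, 98 mm above the bench, half-way up the strap: the strap's vertical pivot. Axes as those of clamp_base.
- strap (a joint): swing of the strap, rad: 0 = points along -x of clamp_base, beside the box; grows clockwise seen from above; 1.571 = along +y, across the box, against its stop. Stays where left (friction 0.15 N m, about 2 N at its end). Strap 24 mm wide, underside 90 and top 106 mm above the bench, rounded end 114 mm from the post axis.
- strap_tip (a point): point inside the steel strap, mid-section, 95 mm from the post axis towards its rounded end, 98 mm above the bench; moves with the strap. 85 mm from the post axis a 9 mm spindle stands up to 123 mm above the bench, and its rubber foot, 20 mm across, hangs below the strap, 80 mm above the bench with the lever fully raised.
- lever (a joint): cam lever, rad: 0 = raised, 65 degrees above level, on the other side of the post from the strap's rounded end; grows as it is pushed down; 1.05 = home, 5 degrees above level. Level pivot across the strap on the post axis, 124 mm above the bench; turns with the strap, in its vertical plane. Stays where left (friction 0.2 N m). Lowers the foot up to 7 mm, the last 3 mm against a 4 N/mm spring.
- lever_knob (a point): centre of the black ball knob, 22 mm across, at the end of the 9 mm round lever, 90 mm from the lever's pivot; moves with the lever.
- foot: rubber foot, 20 mm across, under the strap 85 mm from the post axis, that the cam presses on the box; origin on its axis 10 mm above its pressing face.
- work_box: loose folded plated steel box without studs, 140 x 67 x 64 mm, 0.22 kg, in the nest with about 2 mm play; long side along x of clamp_base; its top is 76 mm above the bench. Origin at the centre of its underside, its y axis along its length.
- drill_jig: bystander: loose aluminium drill jig, 60 x 110 x 18 mm with two pins to 33 mm, lies to the -y side of the fixture; origin at the centre of its underside, length along its y.
- pliers: bystander: loose combination pliers with red grips, 52 x 170 x 13 mm, lie flat on the robot's side of the fixture; origin at the centre of the underside, length along its y.
- oil_bottle: bystander: loose small plastic oil bottle with a pointed cap, 51 mm across, 144 mm high, stands to the +y side of the fixture; origin at the centre of its underside.

How it is judged (in metres and radians):
On the way, in this order (a step that is already met when the one before it is completed fails the run):
1. the strap lies across the box against its stop (within 5 degrees) while the lever is still up (value of joint strap above 1.48 rad and value of joint lever below 0.45 rad), for 0.2 s.
2. the cam lever is down (within 6 degrees of home) and the foot presses on the box (value of joint strap above 1.48 rad and value of joint lever above 0.95 rad and contact force between foot and work_box above 5 N), for 0.2 s.
At the end, for the whole second after the job is handed in: The strap is within 5 degrees of its stop across the box, the cam lever within 6 degrees of fully down, both at rest; the foot presses on the box with more than 5 N; the box is seated, within 6 mm of its start and upright; drill jig, pliers and oil bottle within 20 mm of their starts (all of step 2 and distance of work_box from where it was at the start of the episode below 0.006 m and angle between work_box's own z axis and vertical below 0.05 rad and velocity of joint strap between -0.05 and 0.05 rad/s and velocity of joint lever between -0.05 and 0.05 rad/s and distance of each of drill_jig, pliers, oil_bottle from where it was at the start of the episode below 0.02 m); the robot touches nothing.
It fails at once if the lever is pushed down before the strap lies across the box (value of joint lever above 0.5 rad and value of joint strap below 1.4 rad).
It fails at once if the box is lifted or shoved out of its nest (more than 10 mm) (distance of work_box from where it was at the start of the episode above 0.01 m).
It fails at once if a bystander is moved, lifted or carried (more than 20 mm) (distance of any of drill_jig, pliers, oil_bottle from where it was at the start of the episode above 0.02 m).
It fails at once if the oil bottle is tipped over (angle between oil_bottle's own z axis and vertical above 0.35 rad).
It also fails if it takes over 46 s, if anything falls off the work surface, if the arm or the gripper's body presses on something with over 40 N, if the wrist force passes 120 N, or if a joint passes its speed limit or range.

## Robot

A 6-joint arm with a two-finger parallel gripper is mounted at the origin on the work surface; the furniture and walls round the work are solid. World frame = base frame: x ahead of the robot, y to its left, z up, the work surface at z = 0. Lengths are in mm, angles in rad, forces in N, time in s.
With the tool pointing down it reaches from about 400 to 825 mm from the base axis. Payload 7 kg.
Tool frame: the origin (TCP) lies midway between the tips of the shut fingers; the grasp point (between the pads) lies 19 mm behind it (robot.grip_depth is the z of the grasp point in the tool frame, in mm); z points along the fingers, y is the line along which they close (so a half turn about z gives the same grasp; the last joint's range is limited). The gripper opens to 85 mm and grips with 20 to 120 N. Pads are 22 mm wide; open, the fingers measure 114 mm over their backs; the gripper's body (76 mm by 85 mm) begins 54 mm behind the grasp point. The pads swing forward as they close: fully open they stand 13 mm farther back than shut.
Start: joints at [1.402, 0.359, 0.012, 0, -1.224, -0.288], TCP at [297.733, 605.764, 231.302] pointing down, gripper open.
Joint ranges: [-3.07, 3.07], [-1.43, 2.12], [-1.02, 1.25], [-3.03, 1.67], [-3.05, -0], [-3.03, 3.03]. Speed limits (rad/s): [2.39, 2.39, 3.01, 3.14, 3.14, 3.14].

## Interface

Orientations are given as a 3x3 rotation matrix whose columns are the frame's x, y, z axes.
In Python, from station import monitor, vision, workorder, robot gives the robot as it stands.
- The arm moves only by the shell command python3 -m creep 'ROWS'. ROWS is JSON, a list of rows, each an object of numbers: "tx", "ty", "tz": the shift along the tool's x, y, z in m; "rx", "ry", "rz": the turn, a rotation vector about the tool's x, y, z in degrees; "grip": the finger opening in m, from 0 to 0.0854. In form: [{"tx": .., "ty": .., "tz": .., "rx": .., "ry": .., "rz": .., "grip": ..}, ...]. A call has 1 to 10 rows; each row is the pose to reach, as a shift and turn from the pose commanded when the call began, along the tool's axes at that moment; what a row does not reach only later rows make up. A row lasts 1/8 s, in which the tool goes at most 62.5 mm and 10.7 degrees, less where a joint would pass 70% of its speed; a pose out of reach is approached as far as the arm can. A call with a gripper value outside its range is refused whole. The fingers move at their own pace and stop on an object; the grip force is fixed at half the most. Time passes only in rows, so rows that repeat a pose let the fingers close. It gives the time, the measured TCP pose, the force, the opening and the grip force at its end, in the units of the state.
- monitor.get_obs(): the state, without advancing time (a new reading comes with each control period).
- vision.camera(name): name is "side" or "top" or "wrist"; returns a dict with "img" (420x560x3 uint8, red, green, blue), "vertical_fov" (degrees; the focal length in pixels is half the picture's height over the tangent of half this angle, whatever the lens; pixels are square), "cx", "cy" (the principal point, pixels), "xyz" and "rotation" of the camera in the world. Camera axes: x right, y up, looking along -z (the intrinsics and any distortion apply to the point x, -y, -z); pixel columns grow to the right and rows downward; lengths in mm; the calibration is good to about 2 mm. A picture is of the moment at which its call begins. There is no depth.
- workorder.close_job(): hands the job in; it is judged then, once.
The state is a dict: "time": time; "q": joint angles; "joint_velocities": joint speeds; "joint_torque": joint torques, N m; "tcp_pos": TCP position; "eef_rot": TCP orientation; "wrist_force": force on the tool from outside, world axes, zero at the start; "moment": the same for the moment, N m; "finger_gap": finger opening in mm; "gripper_force": force on a finger pad.
Only numpy, scipy, OpenCV 4.12 (cv2) and the standard library are available. Lean on these libraries where they do the work, as an engineer would, in place of code of your own. Each camera call takes 0.05 s, during which the arm holds its last target. There are 200 camera calls.

## Working session

There is one attempt and no reset: what is moved stays moved. The work goes in short steps, Python scripts to look and compute and a shell command to move; the robot and the scene stay as the last step left them, time stands still between calls to the robot, and variables do not carry over. Pictures are saved under pics/ and viewed, at most 10 in all, crops included, and the job is handed in when it is done.

```bash
mkdir -p pics; ls; cat > h.py <<'E'
import numpy as np, cv2
from station import monitor, vision, workorder, robot
def snap(n,tag):
    c=vision.camera(n); cv2.imwrite(f'pics/{tag}.png',c['img'][:,:,::-1]); 
    np.savez(f'pics/{tag}.npz',**{k:v for k,v in c.items()}); return c
def load(tag): return dict(np.load(f'pics/{tag}.npz',allow_pickle=True))
def ray(c,u,v):
    f=210/np.tan(np.radians(float(c['vertical_fov']))/2)
    d=np.array([(u-c['cx'])/f,-(v-c['cy'])/f,-1.]); R=np.array(c['rotation']).reshape(3,3)
    return np.array(c['xyz'],float),R@d
def onz(c,u,v,z):
    o,d=ray(c,u,v); return o+d*(z-o[2])/d[2]
def proj(c,p):
    f=210/np.tan(np.radians(float(c['vertical_fov']))/2)
    q=np.array(c['rotation']).reshape(3,3).T@(np.array(p,float)-np.array(c['xyz'],float))
    return np.array([c['cx']+f*q[0]/-q[2], c['cy']-f*q[1]/-q[2]])
E
python3 - <<'E'
from h import *
for n in ['top','side']:
    c=snap(n,n+'0'); print({k:(v if k!='img' else 0) for k,v in c.items()})
o=monitor.get_obs(); print(o['time'],o['tcp_pos'],o['eef_rot'],o['finger_gap'])
E
```

```text
pics
{'img': 0, 'vertical_fov': 47.87536252568476, 'cx': 277.6273316896116, 'cy': 215.8513215258938, 'xyz': array([423.46673089, 106.21335234, 976.14593745]), 'rotation': array([[ 1.80654302e-03,  9.97543717e-01, -7.00233476e-02],
       [-9.99287727e-01, -8.38582247e-04, -3.77271126e-02],
       [-3.76931645e-02,  7.00416275e-02,  9.96831679e-01]])}
{'img': 0, 'vertical_fov': 48.13116119021223, 'cx': 288.3583649562478, 'cy': 205.4167340746918, 'xyz': array([ 319.24694062, -716.16927768,  501.83093334]), 'rotation': array([[ 0.98060542,  0.06553989, -0.18470931],
       [-0.19572873,  0.37633834, -0.90557148],
       [ 0.01016213,  0.92416123,  0.38186746]])}
0.1 [297.56100856 605.37186731 230.44570443] [[ 8.97427846e-01 -4.41160927e-01 -5.45586681e-04]
 [-4.41161240e-01 -8.97426698e-01 -1.44297997e-03]
 [ 1.46962327e-04  1.53566210e-03 -9.99998810e-01]] 85.22638653912858
```

View pics/top0.png

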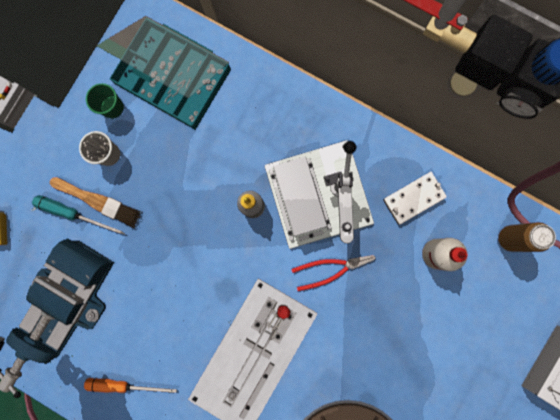

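View pics/side0.png

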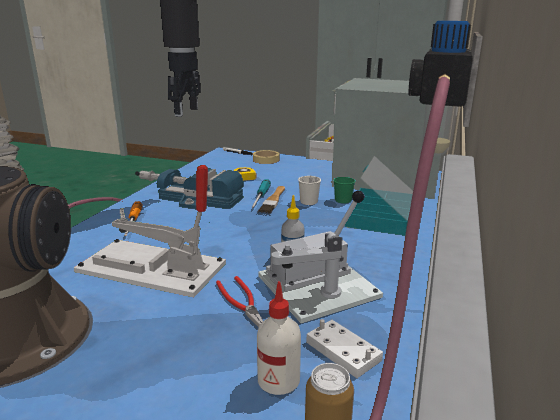

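The top view shows the fixture plate with corners near (265,163), (350,140), (373,224) and (290,248). The knob is at (349,148), the strap end at (347,238), the oil bottle at (250,203) on its +y side, the jig at (415,198) and the pliers at (335,270). In the side view the knob is at (358,197).

```bash
python3 - <<'E'
from h import *
t=load('top0'); s=load('side0')
def blob(c,box):
    x0,y0,x1,y1=box; g=c['img'][y0:y1,x0:x1].max(2)
    n,l,st,ce=cv2.connectedComponentsWithStats((g<55).astype(np.uint8)); i=1+np.argmax(st[1:,4]); return ce[i]+[x0,y0],st[i]
kt,a=blob(t,(335,135,365,160)); ks,b=blob(s,(345,185,370,208)); print(kt,a,ks,b)
o1,d1=ray(t,*kt);o2,d2=ray(s,*ks)
A=np.c_[d1,-d2]; x=np.linalg.lstsq(A,o2-o1,rcond=None)[0]; print('knob',o1+d1*x[0],o2+d2*x[1])
P=[onz(t,*p,12)for p in[(265,163),(350,140),(373,224),(290,248)]]
for i in range(4): print(P[i].round(1),np.linalg.norm(P[i]-P[i-1]).round(1))
print('ctr',np.mean(P,0)); print('striptip',onz(t,347,238,106),'knob205',onz(t,*kt,205.6))
print('spindle',onz(t,347,227,123))
im=cv2.resize(t['img'][120:270,230:460,::-1],None,fx=3.4,fy=3.4,interpolation=cv2.INTER_CUBIC); cv2.imwrite('pics/zoom.png',im)
# plate mask: not-blue hull
h=cv2.cvtColor(t['img'],cv2.COLOR_RGB2HSV)
m=((h[...,1]<60)&(h[...,2]>110)).astype(np.uint8); 
n,l,st,ce=cv2.connectedComponentsWithStats(m[130:260,255:380]); i=1+np.argmax(st[1:,4])
ct=np.argwhere(l==i)[:,::-1].astype(np.float32)+[255,130]; print(cv2.boxPoints(cv2.minAreaRect(ct.astype(np.float32))))
E
```

```text
[349.43119266 147.09174312] [  9   6  12  13 109] [357.61818182 196.33636364] [  7   6  12  12 110]
knob [591.65137115  17.09925186 200.91763261] [593.16281298  16.68817825 201.29279145]
[600.5 169.   12. ] 182.3
[647.4  -5.9  12. ] 181.1
[474.5 -50.8  12. ] 178.6
[425.7 117.4  12. ] 175.1
ctr [537.00966633  57.42873348  12.        ]
striptip [443.87184166  12.09102023 106.        ] knob205 [590.63553844  17.6374997  205.6       ]
spindle [463.21630435  13.76361259 123.        ]
[[263.4404  164.46788]
 [348.66977 138.89906]
 [377.1835  233.94493]
 [291.95413 259.51373]]
```

View pics/zoom.png

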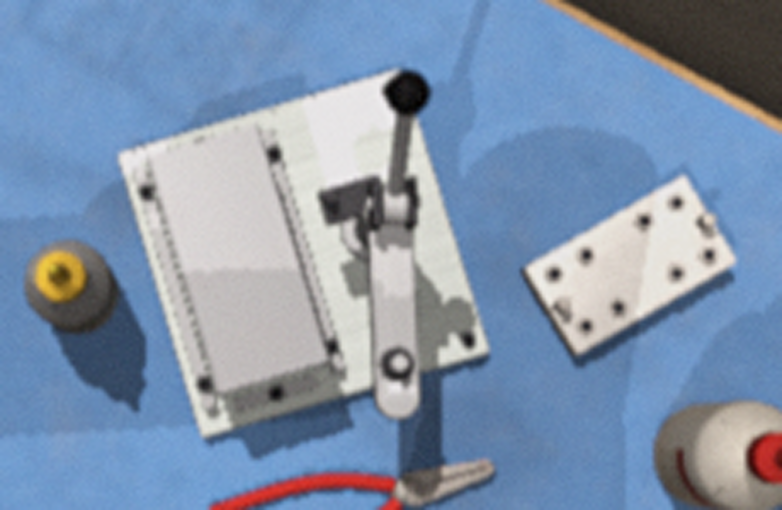

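The zoom gives plate corners at (120,155), (403,70), (488,355) and (205,437), with strap-end centre (395,395) and spindle (397,362). The strap already stands roughly 0.2 rad from its zero.

```bash
cat >> h.py <<'E'
def base():
    t=load('top0')
    px=np.array([(120,155),(403,70),(488,355),(205,437)])/3.4+[230-.35,120-.35]
    W=np.array([onz(t,*p,12)[:2] for p in px]); B=np.array([(90,135),(90,-45),(-90,-45),(-90,135)],float)
    B[:]=B[[0,1,2,3]]; H=(B-B.mean(0)).T@(W-W.mean(0)); a=np.arctan2(H[0,1]-H[1,0],H[0,0]+H[1,1])
    R=np.array([[np.cos(a),-np.sin(a)],[np.sin(a),np.cos(a)]]); o=W.mean(0)-R@B.mean(0)
    return R,o,a,(R@B.T).T+o-W
def tob(p):
    R,o,a,_=base(); return np.r_[R.T@(np.array(p[:2])-o),p[2]]
def tow(p):
    R,o,a,_=base(); return np.r_[R@np.array(p[:2])+o,p[2]]
def plan(pts): # base-frame points -> tool shifts in m from present pose
    ob=monitor.get_obs(); E=np.array(ob['eef_rot'])
    Rb,_,a,_=base(); f=np.arctan2(E[1,0],E[0,0])
    print('t',ob['time'],'tcp base',tob(ob['tcp_pos']).round(1),'F',np.round(ob['wrist_force'],1),'gap',round(ob['finger_gap'],1),'yaw err deg',np.degrees(f-a).round(2),'tilt',np.degrees(E[:2,2]).round(2))
    for p in pts: print(p,((E.T@(tow(p)-ob['tcp_pos']))/1000).round(4))
E
python3 - <<'E'
from h import *
R,o,a,res=base(); print(o,np.degrees(a),res.round(1).tolist())
t=load('top0')
Z=lambda u,v,z:tob(onz(t,230+u/3.4-.35,120+v/3.4-.35,z)).round(1)
e=Z(395,395,106);s=Z(397,362,123);print('strap end/spindle/knob/bottle',e,s,tob([592,17,201]).round(1),Z(60,275,144))
print('strap angles',np.arctan2(s[1],-s[0]),np.hypot(*s[:2]))
print('jig',Z(630,265,18)); print('red bottle top',tob(onz(t,457,254,150)),onz(t,457,254,150),'redhandle',onz(t,283,312,190))
sd=load('side0'); 
for p in [(0,0,98),(-90,-45,12),(90,-45,12),(0,0,124)]: print(p,proj(sd,tow(p)).round(0))
plan([(-105,-55,300)])
E
```

```text
[548.28497941  15.14770834] 16.367823244013934 [[0.7, 1.0], [0.4, -0.5], [0.3, -2.3], [-1.4, 1.8]]
strap end/spindle/knob/bottle [-96.6  27.4 106. ] [-80.2  23.2 123. ] [ 42.5 -10.5 201. ] [ 12.2 180.3 144. ]
strap angles 0.28159020323272005 83.48820275943183
jig [ -62.1 -137.6   18. ]
red bottle top [-179.79370607 -141.15228948  150.        ] [ 415.5549759  -170.95036187  150.        ] redhandle [320.3239584  126.84689714 190.        ]
(0, 0, 98) [331. 251.]
(-90, -45, 12) [299. 317.]
(90, -45, 12) [382. 291.]
(0, 0, 124) [331. 238.]
t 0.1 tcp base [-74.2 637.  230.4] F [-0.   0.2  0.1] gap 85.2 yaw err deg -42.55 tilt [-0.03 -0.08]
(-105, -55, 300) [ 0.4452  0.5307 -0.0687]
```

```bash
python3 -m creep '[{"tz":-0.06,"grip":0},{"tx":0.2,"ty":0.24,"tz":-0.07,"rz":-20,"grip":0},{"tx":0.2,"ty":0.24,"tz":-0.07,"rz":-20,"grip":0},{"tx":0.2,"ty":0.24,"tz":-0.07,"rz":-20,"grip":0},{"tx":0.2,"ty":0.24,"tz":-0.07,"rz":-20,"grip":0},{"tx":0.2,"ty":0.24,"tz":-0.07,"rz":-20,"grip":0},{"tx":0.44,"ty":0.525,"tz":-0.07,"rz":-42.5,"grip":0},{"tx":0.44,"ty":0.525,"tz":-0.07,"rz":-42.5,"grip":0},{"tx":0.44,"ty":0.525,"tz":-0.07,"rz":-42.5,"grip":0},{"tx":0.44,"ty":0.525,"tz":-0.07,"rz":-42.5,"grip":0}]'
python3 -c "
from h import *
plan([(-99,-20,200),(-99,-20,84)])"
```

```text
t 0.1 tcp base [-74.2 637.  230.4] F [-0.   0.2  0.1] gap 85.2 yaw err deg -42.55 tilt [-0.03 -0.08]
(-99, -20, 200) [0.426  0.5007 0.0313]
(-99, -20, 84) [0.426  0.5005 0.1473]$[0]: bad value
```

```bash
python3 -m creep '[{"tx":0,"ty":0,"tz":-0.06,"rx":0,"ry":0,"rz":0,"grip":0},{"tx":0.2,"ty":0.24,"tz":-0.07,"rx":0,"ry":0,"rz":-20,"grip":0},{"tx":0.2,"ty":0.24,"tz":-0.07,"rx":0,"ry":0,"rz":-20,"grip":0},{"tx":0.2,"ty":0.24,"tz":-0.07,"rx":0,"ry":0,"rz":-20,"grip":0},{"tx":0.2,"ty":0.24,"tz":-0.07,"rx":0,"ry":0,"rz":-20,"grip":0},{"tx":0.2,"ty":0.24,"tz":-0.07,"rx":0,"ry":0,"rz":-20,"grip":0},{"tx":0.44,"ty":0.525,"tz":-0.07,"rx":0,"ry":0,"rz":-42.5,"grip":0},{"tx":0.44,"ty":0.525,"tz":-0.07,"rx":0,"ry":0,"rz":-42.5,"grip":0},{"tx":0.44,"ty":0.525,"tz":-0.07,"rx":0,"ry":0,"rz":-42.5,"grip":0},{"tx":0.44,"ty":0.525,"tz":-0.07,"rx":0,"ry":0,"rz":-42.5,"grip":0}]'
python3 -c "
from h import *
plan([(-99,-20,200),(-99,-20,84)])"
```

```text
time: 1.35
tcp_pos: [429.4, 66.8, 301.4]
eef_rot: [[0.959, 0.283, 0.0], [0.283, -0.959, 0.0], [0.0, -0.0, -1.0]]
wrist_force: [0.0, -0.1, -0.9]
finger_gap: 0.2
gripper_force: 0.0
t 1.35 tcp base [-99.5  83.1 301.4] F [ 0.  -0.1 -0.9] gap 0.2 yaw err deg 0.04 tilt [0.02 0.02]
(-99, -20, 200) [0.0004 0.1031 0.1014]
(-99, -20, 84) [0.0004 0.1032 0.2174]
```

```bash
python3 -m creep '[{"tx":0,"ty":0.103,"tz":0,"rx":0,"ry":0,"rz":0,"grip":0},{"tx":0,"ty":0.103,"tz":0,"rx":0,"ry":0,"rz":0,"grip":0},{"tx":0,"ty":0.103,"tz":0.1,"rx":0,"ry":0,"rz":0,"grip":0},{"tx":0,"ty":0.103,"tz":0.1,"rx":0,"ry":0,"rz":0,"grip":0},{"tx":0,"ty":0.103,"tz":0.15,"rx":0,"ry":0,"rz":0,"grip":0},{"tx":0,"ty":0.103,"tz":0.18,"rx":0,"ry":0,"rz":0,"grip":0},{"tx":0,"ty":0.103,"tz":0.18,"rx":0,"ry":0,"rz":0,"grip":0},{"tx":0,"ty":0.103,"tz":0.18,"rx":0,"ry":0,"rz":0,"grip":0}]'
python3 - <<'E'
from h import *
plan([(-99,-20,85)]); c=snap('top','top1'); s=snap('side','side1')
a=cv2.resize(c['img'][110:270,240:440,::-1],None,fx=2,fy=2);b=cv2.resize(s['img'][170:330,210:410,::-1],None,fx=2,fy=2)
cv2.imwrite('pics/v1.png',np.hstack([a,b]))
E
```

```text
time: 2.35
tcp_pos: [459.3, -30.0, 122.4]
eef_rot: [[0.96, 0.281, 0.001], [0.281, -0.96, 0.0], [0.001, 0.0, -1.0]]
wrist_force: [-0.4, -0.7, 0.1]
finger_gap: -0.1
gripper_force: 0.0
t 2.35 tcp base [-98.1 -18.2 122.4] F [-0.4 -0.7  0.1] gap -0.1 yaw err deg -0.02 tilt [0.07 0.  ]
(-99, -20, 85) [-0.0009  0.0018  0.0374]
```

View pics/v1.png

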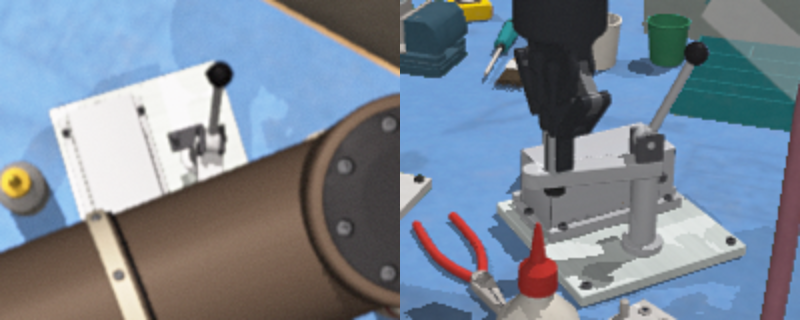

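The top view is blocked by the forearm. The side view shows the fingertip ending at about crop (560,168), right at the strap's top edge. I'll compare that with the projected TCP.

```bash
python3 - <<'E'
from h import *
s=load('side1'); q=lambda p:((proj(s,p)-[210,170])*2+[400,0]).round(0)
print('tcp',q([459.3,-30,122.4]),'strap near edge top at r92',q(tow((-91,14,106))),'end',q(tow((-109,31.6,98))),'foot',q(tow((-81.6,23.5,80))), 'post',q(tow((0,0,98))),'knob',q(tow((42.5,-10.5,201))))
E
```

```text
tcp [556. 170.] strap near edge top at r92 [546. 169.] end [519. 173.] foot [550. 187.] post [641. 162.] knob [694.  53.]
```

Everything projects where it appears, with the finger on the near side of the strap. Next I descend and plan the arc.

```bash
python3 -m creep '[{"tx":-0.001,"ty":0.003,"tz":0.02,"rx":0,"ry":0,"rz":0,"grip":0},{"tx":-0.001,"ty":0.003,"tz":0.037,"rx":0,"ry":0,"rz":0,"grip":0},{"tx":-0.001,"ty":0.003,"tz":0.037,"rx":0,"ry":0,"rz":0,"grip":0}]'
python3 - <<'E'
from h import *
P=[]
for th in [.28,.45,.6,.75,.9,1.05,1.2,1.3,1.4,1.5,1.57]:
    S,C=np.sin(th),np.cos(th); d=12+11*S+14.5*C
    P.append((round(-92*C-d*S,1),round(92*S-d*C,1),85))
plan(P)
E
```

```text
time: 2.82
tcp_pos: [458.3, -33.3, 84.6]
eef_rot: [[0.96, 0.281, -0.0], [0.281, -0.96, -0.0], [-0.0, -0.0, -1.0]]
wrist_force: [0.7, -0.5, 1.6]
finger_gap: 0.1
gripper_force: 0.0
t 2.825 tcp base [-100.   -21.1   84.6] F [ 0.7 -0.5  1.6] gap 0.1 yaw err deg -0.04 tilt [-0.01 -0.  ]
(np.float64(-96.4), np.float64(-2.4), 85) [ 0.0036 -0.0187 -0.0004]
(np.float64(-95.8), np.float64(13.1), 85) [ 0.0042 -0.0342 -0.0004]
(np.float64(-93.0), np.float64(27.0), 85) [ 0.007  -0.0481 -0.0004]
(np.float64(-87.8), np.float64(40.7), 85) [ 0.0121 -0.0618 -0.0004]
(np.float64(-80.4), np.float64(53.6), 85) [ 0.0195 -0.0747 -0.0004]
(np.float64(-70.7), np.float64(65.5), 85) [ 0.0292 -0.0866 -0.0004]
(np.float64(-59.0), np.float64(75.8), 85) [ 0.0409 -0.097  -0.0005]
(np.float64(-50.1), np.float64(81.6), 85) [ 0.0498 -0.1028 -0.0005]
(np.float64(-40.6), np.float64(86.4), 85) [ 0.0593 -0.1076 -0.0005]
(np.float64(-30.4), np.float64(90.1), 85) [ 0.0695 -0.1113 -0.0005]
(np.float64(-23.1), np.float64(92.0), 85) [ 0.0768 -0.1132 -0.0005]
```

```bash
python3 -m creep '[{"tx":0.003,"ty":-0.01,"tz":0,"rx":0,"ry":0,"rz":0,"grip":0},{"tx":0.004,"ty":-0.02,"tz":0,"rx":0,"ry":0,"rz":0,"grip":0},{"tx":0.004,"ty":-0.028,"tz":0,"rx":0,"ry":0,"rz":0,"grip":0},{"tx":0.005,"ty":-0.038,"tz":0,"rx":0,"ry":0,"rz":0,"grip":0},{"tx":0.007,"ty":-0.048,"tz":0,"rx":0,"ry":0,"rz":0,"grip":0},{"tx":0.012,"ty":-0.062,"tz":0,"rx":0,"ry":0,"rz":0,"grip":0},{"tx":0.0195,"ty":-0.075,"tz":0,"rx":0,"ry":0,"rz":0,"grip":0},{"tx":0.024,"ty":-0.081,"tz":0,"rx":0,"ry":0,"rz":0,"grip":0},{"tx":0.029,"ty":-0.0865,"tz":0,"rx":0,"ry":0,"rz":0,"grip":0},{"tx":0.035,"ty":-0.092,"tz":0,"rx":0,"ry":0,"rz":0,"grip":0}]'
python3 - <<'E'
from h import *
plan([(-59,75.8,85),(-50.1,81.6,85),(-40.6,86.4,85),(-30.4,90.1,85),(-23.1,92,85)]); s=snap('side','side2'); c=snap('top','top2')
a=cv2.resize(c['img'][110:270,240:440,::-1],None,fx=2,fy=2);b=cv2.resize(s['img'][170:330,210:410,::-1],None,fx=2,fy=2)
cv2.imwrite('pics/v2.png',np.hstack([a,b]))
E
```

```text
time: 4.08
tcp_pos: [466.1, 65.1, 84.2]
eef_rot: [[0.96, 0.281, -0.001], [0.281, -0.96, -0.0], [-0.001, 0.0, -1.0]]
wrist_force: [-0.3, -3.2, 0.6]
finger_gap: 0.1
gripper_force: 0.8
t 4.075 tcp base [-64.8  71.   84.2] F [-0.3 -3.2  0.6] gap 0.1 yaw err deg -0.05 tilt [-0.03 -0.01]
(-59, 75.8, 85) [ 0.0058 -0.0048 -0.0008]
(-50.1, 81.6, 85) [ 0.0147 -0.0106 -0.0009]
(-40.6, 86.4, 85) [ 0.0242 -0.0154 -0.0009]
(-30.4, 90.1, 85) [ 0.0344 -0.0191 -0.0009]
(-23.1, 92, 85) [ 0.0417 -0.021  -0.0009]
```

View pics/v2.png

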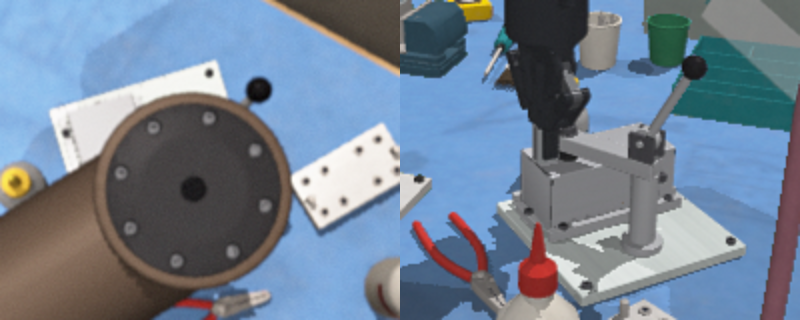

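The side view shows the strap moving round with the fingers, the box still in its nest and the lever still up. I'll carry on to the stop.

```bash
python3 -m creep '[{"tx":0.006,"ty":-0.005,"tz":-0.0005,"rx":0,"ry":0,"rz":0,"grip":0},{"tx":0.012,"ty":-0.009,"tz":-0.0005,"rx":0,"ry":0,"rz":0,"grip":0},{"tx":0.018,"ty":-0.0125,"tz":-0.0005,"rx":0,"ry":0,"rz":0,"grip":0},{"tx":0.024,"ty":-0.0155,"tz":-0.0005,"rx":0,"ry":0,"rz":0,"grip":0},{"tx":0.03,"ty":-0.018,"tz":-0.0005,"rx":0,"ry":0,"rz":0,"grip":0},{"tx":0.036,"ty":-0.02,"tz":-0.0005,"rx":0,"ry":0,"rz":0,"grip":0},{"tx":0.039,"ty":-0.02,"tz":-0.0005,"rx":0,"ry":0,"rz":0,"grip":0},{"tx":0.041,"ty":-0.02,"tz":-0.0005,"rx":0,"ry":0,"rz":0,"grip":0}]'
python3 -m creep '[{"tx":0.001,"ty":0,"tz":0,"rx":0,"ry":0,"rz":0,"grip":0},{"tx":0.002,"ty":0,"tz":0,"rx":0,"ry":0,"rz":0,"grip":0}]'
python3 -c "
from h import *
plan([(-23.1,92,85)])"
```

```text
time: 5.18
tcp_pos: [500.0, 95.8, 84.8]
eef_rot: [[0.96, 0.281, -0.0], [0.281, -0.96, 0.0], [0.0, -0.0, -1.0]]
wrist_force: [-1.8, 1.0, -0.3]
finger_gap: 0.2
gripper_force: 0.9
time: 5.42
tcp_pos: [501.2, 95.9, 84.8]
eef_rot: [[0.96, 0.281, -0.001], [0.281, -0.96, -0.0], [-0.001, -0.0, -1.0]]
wrist_force: [-6.5, 0.5, 3.4]
finger_gap: 0.3
gripper_force: 2.7
t 5.425 tcp base [-22.4  90.7  84.8] F [-6.5  0.5  3.4] gap 0.3 yaw err deg -0.05 tilt [-0.05 -0.01]
(-23.1, 92, 85) [-0.0007 -0.0013 -0.0002]
```

```bash
python3 -m creep '[{"tx":0.001,"ty":0,"tz":0,"rx":0,"ry":0,"rz":0,"grip":0},{"tx":0.002,"ty":0,"tz":0,"rx":0,"ry":0,"rz":0,"grip":0},{"tx":0.002,"ty":0,"tz":0,"rx":0,"ry":0,"rz":0,"grip":0}]'
python3 - <<'E'
from h import *
plan([(-45,90,85)]); s=snap('side','side3'); c=snap('top','top3')
a=cv2.resize(c['img'][110:270,240:440,::-1],None,fx=2,fy=2);b=cv2.resize(s['img'][170:330,210:410,::-1],None,fx=2,fy=2)
cv2.imwrite('pics/v3.png',np.hstack([a,b]))
E
```

```text
time: 5.8
tcp_pos: [501.3, 95.6, 84.4]
eef_rot: [[0.96, 0.28, -0.004], [0.28, -0.96, -0.002], [-0.004, 0.0, -1.0]]
wrist_force: [-10.1, -0.6, 5.3]
finger_gap: 0.2
gripper_force: 4.8
t 5.8 tcp base [-22.4  90.4  84.4] F [-10.1  -0.6   5.3] gap 0.2 yaw err deg -0.08 tilt [-0.23 -0.09]
(-45, 90, 85) [-0.0226  0.0005 -0.0005]
```

View pics/v3.png

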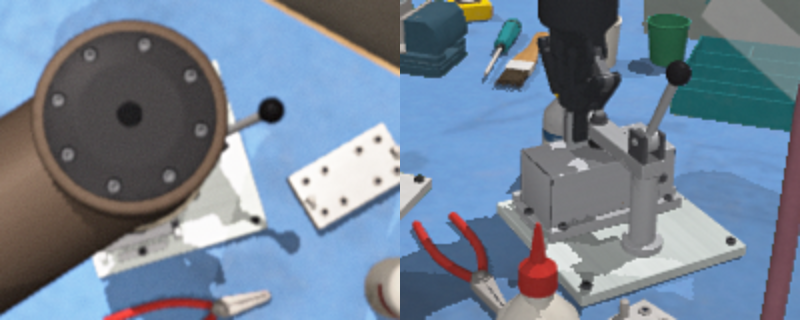

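The force is climbing while the TCP stalls, so the strap is on its stop. The lever is still up, with its knob at crop (270,110) in the top view. I'll back off, rise and verify.

```bash
python3 -m creep '[{"tx":-0.022,"ty":0,"tz":0,"rx":0,"ry":0,"rz":0,"grip":0},{"tx":-0.022,"ty":0,"tz":-0.06,"rx":0,"ry":0,"rz":0,"grip":0},{"tx":-0.022,"ty":0,"tz":-0.12,"rx":0,"ry":0,"rz":0,"grip":0},{"tx":-0.022,"ty":0,"tz":-0.165,"rx":0,"ry":0,"rz":0,"grip":0},{"tx":-0.022,"ty":0,"tz":-0.165,"rx":0,"ry":0,"rz":0,"grip":0},{"tx":-0.022,"ty":0,"tz":-0.165,"rx":0,"ry":0,"rz":0,"grip":0}]'
python3 - <<'E'
from h import *
c=snap('top','top4'); s=snap('side','side4')
def blob(c,box):
    x0,y0,x1,y1=box; g=c['img'][y0:y1,x0:x1].max(2)
    n,l,st,ce=cv2.connectedComponentsWithStats((g<55).astype(np.uint8)); i=1+np.argmax(st[1:,4]); return ce[i]+[x0,y0],st[i]
kt,a=blob(c,(362,152,390,178)); ks,b=blob(s,(338,195,360,217)); print(kt,a[4],ks,b[4])
o1,d1=ray(c,*kt);o2,d2=ray(s,*ks)
x=np.linalg.lstsq(np.c_[d1,-d2],o2-o1,rcond=None)[0]; k=(o1+d1*x[0]+o2+d2*x[1])/2; k=tob(k);print('knob',k, 'strap',np.arctan2(-k[1],k[0]), 'expected',tob(tow((0,-38,205.6))))
P=[(0,4,215),(0,4,190)]
for a in np.radians([65,57,49,41,33,25,17,9,5,1]):
    P.append((0,round(-(70*np.cos(a)-4.5*np.sin(a)-14.5),1),round(124+70*np.sin(a)+4.5*np.cos(a),1)))
plan(P)
E
```

```text
time: 6.65
tcp_pos: [482.5, 90.5, 249.7]
eef_rot: [[0.96, 0.281, 0.001], [0.281, -0.96, 0.001], [0.001, -0.0, -1.0]]
wrist_force: [-0.2, 1.1, -0.3]
finger_gap: 0.1
gripper_force: 0.0
[378.36363636 162.57575758] 33 [348.76515152 206.12878788] 132
knob [  2.10847289 -46.68380071 203.72049506] strap 1.5256620202883167 expected [-3.5789795e-14 -3.8000000e+01  2.0560000e+02]
t 6.75 tcp base [-42.3  90.7 248.7] F [-0.6  0.1 -0.9] gap 0.2 yaw err deg -0.05 tilt [-0.08 -0.04]
(0, 4, 215) [0.0424 0.0866 0.0337]
(0, 4, 190) [0.0425 0.0866 0.0587]
(0, np.float64(-11.0), np.float64(189.3)) [0.0425 0.1016 0.0594]
(0, np.float64(-19.9), np.float64(185.2)) [0.0425 0.1105 0.0635]
(0, np.float64(-28.0), np.float64(179.8)) [0.0425 0.1186 0.0689]
(0, np.float64(-35.4), np.float64(173.3)) [0.0425 0.126  0.0754]
(0, np.float64(-41.8), np.float64(165.9)) [0.0425 0.1324 0.0828]
(0, np.float64(-47.0), np.float64(157.7)) [0.0426 0.1376 0.091 ]
(0, np.float64(-51.1), np.float64(148.8)) [0.0426 0.1417 0.0999]
(0, np.float64(-53.9), np.float64(139.4)) [0.0426 0.1445 0.1093]
(0, np.float64(-54.8), np.float64(134.6)) [0.0426 0.1454 0.1141]
(0, np.float64(-55.4), np.float64(129.7)) [0.0426 0.146  0.119 ]
```

The knob sits at base x≈2 (strap ≈1.53 or more), and the finger stalled at x=−22.4, as it should at the stop. Next I move over the lever.

```bash
python3 -m creep '[{"tx":0.0425,"ty":0.05,"tz":0,"rx":0,"ry":0,"rz":0,"grip":0},{"tx":0.0425,"ty":0.0865,"tz":0,"rx":0,"ry":0,"rz":0,"grip":0},{"tx":0.0425,"ty":0.0865,"tz":0.02,"rx":0,"ry":0,"rz":0,"grip":0},{"tx":0.0425,"ty":0.0865,"tz":0.0585,"rx":0,"ry":0,"rz":0,"grip":0},{"tx":0.0425,"ty":0.0865,"tz":0.0585,"rx":0,"ry":0,"rz":0,"grip":0},{"tx":0.0425,"ty":0.095,"tz":0.059,"rx":0,"ry":0,"rz":0,"grip":0},{"tx":0.0425,"ty":0.1015,"tz":0.0595,"rx":0,"ry":0,"rz":0,"grip":0},{"tx":0.0425,"ty":0.106,"tz":0.0615,"rx":0,"ry":0,"rz":0,"grip":0},{"tx":0.0425,"ty":0.1105,"tz":0.0635,"rx":0,"ry":0,"rz":0,"grip":0}]'
python3 - <<'E'
from h import *
plan([(0,-28,179.8),(0,-35.4,173.3),(0,-41.8,165.9),(0,-47,157.7),(0,-51.1,148.8),(0,-53.9,139.4),(0,-54.8,134.6),(0,-55.4,129.7)]); s=snap('side','side5'); c=snap('top','top5')
a=cv2.resize(c['img'][110:270,240:440,::-1],None,fx=2,fy=2);b=cv2.resize(s['img'][170:330,210:410,::-1],None,fx=2,fy=2)
cv2.imwrite('pics/v5.png',np.hstack([a,b]))
E
```

```text
time: 7.88
tcp_pos: [554.7, -3.8, 186.8]
eef_rot: [[0.96, 0.281, 0.001], [0.281, -0.96, 0.001], [0.001, -0.0, -1.0]]
wrist_force: [-0.6, 1.6, 2.0]
finger_gap: 0.1
gripper_force: 0.9
t 7.875 tcp base [  0.9 -20.  186.8] F [-0.6  1.6  2. ] gap 0.1 yaw err deg -0.05 tilt [0.06 0.03]
(0, -28, 179.8) [-0.0009  0.008   0.007 ]
(0, -35.4, 173.3) [-0.0009  0.0154  0.0135]
(0, -41.8, 165.9) [-0.0009  0.0218  0.0209]
(0, -47, 157.7) [-0.0009  0.027   0.0291]
(0, -51.1, 148.8) [-0.0009  0.0311  0.038 ]
(0, -53.9, 139.4) [-0.0009  0.0339  0.0474]
(0, -54.8, 134.6) [-0.0009  0.0348  0.0522]
(0, -55.4, 129.7) [-0.0009  0.0354  0.0571]
```

View pics/v5.png

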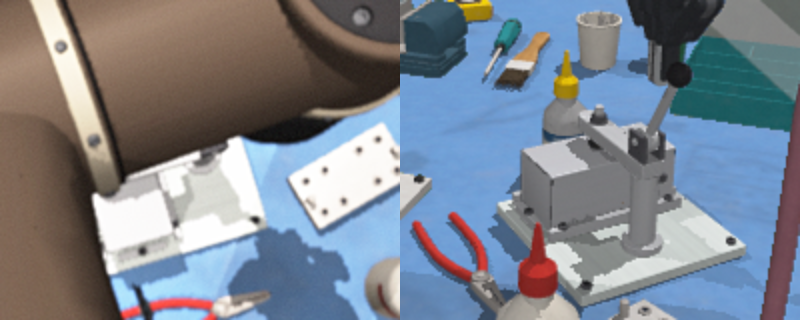

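The side view shows the strap across the box and the fingertip behind the rod, just inside the knob at crop (680,72), in light contact. Now I push along the arc.

```bash
python3 -m creep '[{"tx":0,"ty":0.004,"tz":0.0035,"rx":0,"ry":0,"rz":0,"grip":0},{"tx":0,"ty":0.008,"tz":0.007,"rx":0,"ry":0,"rz":0,"grip":0},{"tx":0,"ty":0.012,"tz":0.01,"rx":0,"ry":0,"rz":0,"grip":0},{"tx":0,"ty":0.0155,"tz":0.0135,"rx":0,"ry":0,"rz":0,"grip":0},{"tx":0,"ty":0.0185,"tz":0.017,"rx":0,"ry":0,"rz":0,"grip":0},{"tx":0,"ty":0.022,"tz":0.021,"rx":0,"ry":0,"rz":0,"grip":0},{"tx":0,"ty":0.0245,"tz":0.025,"rx":0,"ry":0,"rz":0,"grip":0},{"tx":0,"ty":0.027,"tz":0.029,"rx":0,"ry":0,"rz":0,"grip":0},{"tx":0,"ty":0.029,"tz":0.0335,"rx":0,"ry":0,"rz":0,"grip":0},{"tx":0,"ty":0.031,"tz":0.038,"rx":0,"ry":0,"rz":0,"grip":0}]'
python3 - <<'E'
from h import *
plan([(0,-53.9,139.4),(0,-54.8,134.6),(0,-55.4,129.7)]); s=snap('side','side6')
cv2.imwrite('pics/v6.png',cv2.resize(s['img'][170:330,210:410,::-1],None,fx=3,fy=3))
E
```

```text
time: 9.22
tcp_pos: [563.3, -33.6, 148.1]
eef_rot: [[0.96, 0.281, 0.0], [0.281, -0.96, -0.0], [0.0, 0.0, -1.0]]
wrist_force: [-0.1, -1.2, 3.8]
finger_gap: -0.2
gripper_force: 1.9
t 9.225 tcp base [  0.6 -51.  148.1] F [-0.1 -1.2  3.8] gap -0.2 yaw err deg -0.04 tilt [ 0.01 -0.01]
(0, -53.9, 139.4) [-0.0006  0.0029  0.0087]
(0, -54.8, 134.6) [-0.0006  0.0038  0.0135]
(0, -55.4, 129.7) [-0.0006  0.0044  0.0184]
```

View pics/v6.png

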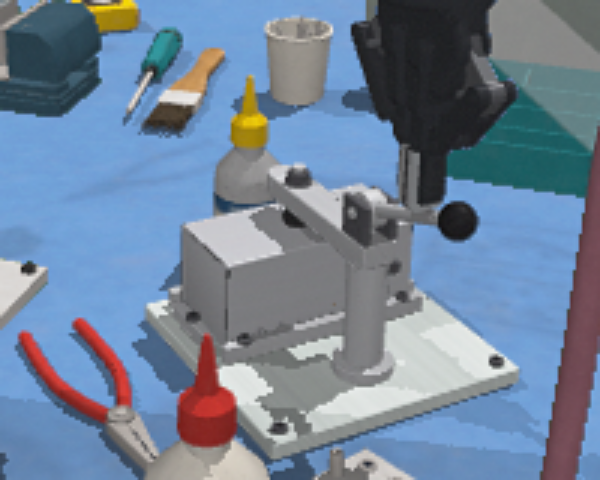

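The lever is following the finger down, with its knob at crop (458,222). I'll finish with a slight overdrive and watch the force.

```bash
python3 -m creep '[{"tx":0,"ty":0.0015,"tz":0.0045,"rx":0,"ry":0,"rz":0,"grip":0},{"tx":0,"ty":0.003,"tz":0.009,"rx":0,"ry":0,"rz":0,"grip":0},{"tx":0,"ty":0.0035,"tz":0.0115,"rx":0,"ry":0,"rz":0,"grip":0},{"tx":0,"ty":0.004,"tz":0.014,"rx":0,"ry":0,"rz":0,"grip":0},{"tx":0,"ty":0.004,"tz":0.0155,"rx":0,"ry":0,"rz":0,"grip":0},{"tx":0,"ty":0.004,"tz":0.0155,"rx":0,"ry":0,"rz":0,"grip":0}]'
python3 -m creep '[{"tx":0,"ty":0,"tz":0.001,"rx":0,"ry":0,"rz":0,"grip":0},{"tx":0,"ty":0,"tz":0.002,"rx":0,"ry":0,"rz":0,"grip":0},{"tx":0,"ty":0,"tz":0.002,"rx":0,"ry":0,"rz":0,"grip":0}]'
```

```text
time: 10.02
tcp_pos: [564.3, -37.5, 133.1]
eef_rot: [[0.96, 0.281, 0.0], [0.281, -0.96, -0.0], [0.0, 0.0, -1.0]]
wrist_force: [-0.6, -2.7, 5.8]
finger_gap: 0.1
gripper_force: 2.8
time: 10.4
tcp_pos: [564.5, -37.6, 132.5]
eef_rot: [[0.959, 0.282, 0.001], [0.282, -0.959, -0.001], [0.001, 0.001, -1.0]]
wrist_force: [-3.9, -2.4, 16.8]
finger_gap: 0.0
gripper_force: 8.4
```

The TCP stalled at z=132.5 while the force jumped to 17 N, so the lever is home. I'll retreat upward and look.

```bash
python3 -m creep '[{"tx":0,"ty":0,"tz":-0.04,"rx":0,"ry":0,"rz":0,"grip":0},{"tx":0,"ty":0,"tz":-0.1,"rx":0,"ry":0,"rz":0,"grip":0},{"tx":0,"ty":0,"tz":-0.16,"rx":0,"ry":0,"rz":0,"grip":0},{"tx":0,"ty":0,"tz":-0.18,"rx":0,"ry":0,"rz":0,"grip":0},{"tx":0,"ty":0,"tz":-0.18,"rx":0,"ry":0,"rz":0,"grip":0},{"tx":0,"ty":0,"tz":-0.18,"rx":0,"ry":0,"rz":0,"grip":0}]'
python3 - <<'E'
from h import *
s=snap('side','side7'); cv2.imwrite('pics/v7.png',cv2.resize(s['img'][170:330,210:410,::-1],None,fx=3,fy=3))
q=lambda p:((proj(s,tow(p))-[210,170])*3).round(0)
for a in (0,5,11,17): print(a,q((0,-90*np.cos(np.radians(a)),124+90*np.sin(np.radians(a)))))
g=s['img'][225:260,350:380].max(2); n,l,st,ce=cv2.connectedComponentsWithStats((g<55).astype(np.uint8)); i=1+np.argmax(st[1:,4]); print('knob',((ce[i]+[350,225]-[210,170])*3).round(1),st[i])
for th in (1.40,1.48,1.571): print('strap end',th,q((-85*np.cos(th),85*np.sin(th),123)))
E
```

```text
time: 11.15
tcp_pos: [563.4, -36.9, 309.1]
eef_rot: [[0.96, 0.281, -0.003], [0.281, -0.96, 0.0], [-0.002, -0.001, -1.0]]
wrist_force: [-0.6, -0.6, -0.3]
finger_gap: 0.1
gripper_force: 0.0
0 [452. 270.]
5 [453. 257.]
11 [453. 241.]
17 [451. 224.]
knob [457.5 256.5] [ 7 26 12  9 94]
strap end 1.4 [275. 158.]
strap end 1.48 [284. 156.]
strap end 1.571 [294. 153.]
```

View pics/v7.png

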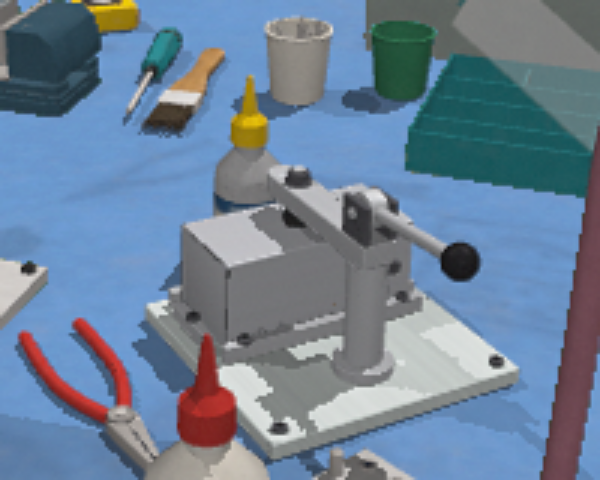

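The knob, at crop (461,262), matches the home position. The spindle, at (297,175), matches strap 1.57 with the foot lowered 7 mm. The box and the bystanders in view look unmoved and the hand is clear, so I'm handing in.

```bash
python3 -c "
from h import *
print(workorder.close_job())"
```

```text
the job is handed in; nothing more can be done
None
```

The job is handed in with no verdict returned: by force and camera, the strap is on its stop across the box, the lever is fully home with the foot pressing (the foot's force isn't measured), and the hand is clear.

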